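Fit the crank to the cam clamp and clamp the cedar box

ROBOT

A 6-joint arm with a two-finger parallel gripper is mounted at the origin on a cart in front of the work surface, level with it; the furniture and walls round the work are solid. World frame = base frame: x ahead of the robot, y to its left, z up, the work surface at z = 0. Lengths are in m, angles in rad, forces in N, time in s.
With the tool pointing down it reaches from about 0.375 to 0.75 m from the base axis. Payload 9 kg.
Tool frame: the origin (TCP) lies between the finger pads; the fingertips stand 8 mm ahead of it and the grasp point (between the pads) lies 11 mm behind it (manip.nose_length is the distance from the TCP to the fingertips, in m); z points along the fingers, y is the direction in which the jaws open and shut (so a half turn about z gives the same grasp; the last joint's range is limited). The gripper opens to 85 mm and grips with 20 to 120 N. Pads are 22 mm wide; open, the fingers measure 114 mm over their backs; the gripper's body (76 mm by 85 mm) begins 54 mm behind the grasp point. The pads swing forward as they close: fully open they stand 13 mm farther back than shut.
Start: joints at [-1.483, 0.104, 0.097, 1.564, 0, 1.353], TCP at [0.181, -0.572, 0.239] pointing down, gripper open.
Joint ranges: [-2.99, 2.99], [-0.84, 1.86], [-1.1, 1.16], [-1.84, 2.11], [-1.51, 1.56], [-3.14, 3.14]. Speed limits (rad/s): [2.22, 2.22, 2.57, 3.14, 3.14, 3.14].

INTERFACE

Orientations are given as a unit quaternion [w, x, y, z].
In Python, from rig import manip, cams, ticket gives the robot as it stands. The module is installed in compiled form; this text tells all that it offers. Calls block until the motion is done:
- manip.reach(position, orientation): joint-space move of the TCP to a pose.
- manip.move_straight(position, rotation=None, feed=0.15, max_force=None): straight line of the TCP; rotation=None keeps the orientation; feed is the mean speed in m/s. With max_force (N) it stops when the force on the tool has changed by that much, and returns True; else False.
- manip.move_joints(angles): joint-space move.
- manip.gripper_to(opening, grasp_force=None): finger opening in m; grasp_force is the grip in N (None keeps the last); returns when the fingers have stopped.
- manip.pause(seconds).
- manip.inverse_kinematics(position, orientation): joint angles nearest the present ones, or None.
- manip.sense(): the state.
- cams.snapshot(name): name is "side" or "top" or "wrist"; returns (picture, depth): 400x640x3 uint8, red, green, blue; 400x640 float32, m along the optical axis (not along the pixel's ray), 0 where there is no reading.
- cams.calibration(name): a dict with "mtx" (3x3 intrinsics, pixels), "T" (4x4, takes a point from camera to world coordinates). Camera axes: x right, y down, z forward; pixel columns grow to the right and rows downward; lengths in m; the calibration is good to about 2 mm. A picture is of the moment at which its call begins: read the wrist's pose just before it. calibration takes no time and is no camera call; for the wrist camera it gives the pose at the moment of the call.
A pose or a line that the arm cannot do raises manip.PlanningError and nothing moves.
- ticket.job_done(): hands the job in, once; it reports no verdict.
The state is a dict: "t": time; "qpos": joint angles; "joint_vel": joint speeds; "effort": joint torques, N m; "eef_pos": TCP position; "ee_rot": TCP orientation; "contact_force": force on the tool from outside, world axes, zero at the start; "torque": the same for the moment, N m; "opening": finger opening in m.
Only numpy, scipy, OpenCV 4.12 (cv2) and the standard library are available. Lean on these libraries where they do the work, as an engineer would, in place of code of your own. Each camera call takes 0.05 s, during which the arm holds its last target. There are 200 camera calls.

TASK

Fit the loose blue crank onto the yellow-toothed hub of the cam clamp: turn it until its teeth mesh with the hub's, and push it fully home. Then turn the hub with the crank, clockwise seen from above, as far as it goes, so that the cam clamps the cedar box flush against the wooden fence. Leave the crank on the hub, let go, and do not disturb the stapler, masking tape, notepad or mug.

Things in the scene. Friction and masses are not known exactly. Their poses are not given: they have to be found in the camera images.
- crank: Loose blue crank, 0.3 kg, upright on its teeth. Origin on its axis at the tooth tips; z up, x along the arm. Six steel dog teeth point down, 14 mm high, radii 16 to 32 mm, centred at 0, 60, 120.. degrees from x, each 25.4 degrees wide with radial flanks. Above: round flange, radius 32 mm, 14 to 25 mm up; arm 24 mm wide along +x, 16 to 28 mm up.
- crank_grip (a point): In the crank's upright rectangular grip block on its axis, 50 mm above the crank's origin. The block is 44 mm along the arm by 30 mm across it, and its top is 66 mm above the origin: grip it across the 30 mm (y).
- crank_knob (a point): Axis of the crank's upright round black knob, 25 mm in diameter, on the arm's end 80 mm from the crank's axis; it reaches from 28 to 63 mm above the crank's origin.
- hub_seat (a point): Centre of the floor between the hub's yellow teeth, on its upright axis, 66 mm above the table; frame turns with the hub, z up. Teeth 14 mm high point up, radii and widths as the crank's, at 0, 60.. degrees from x. Home: crank yaw minus this yaw = 30 + any multiple of 60 degrees (play 4.6 each way), crank origin on this point; teeth on teeth it stands 14 mm high.
- hub (a joint): Angle of the hub with its wooden cam, rad; grows clockwise seen from above. Starts between 0.1 and 0.8; hard stop at 1.9, where the cam's red-marked lobe points at the box and clamps it. Friction of 0.15 N m keeps it where it is left.
- cam_clamp: Plywood clamp jig, fixed. Origin on the table under the hub's axis; +x points from hub to box and fence. Base board 222 x 212 x 10 mm (x -62 to 160). Inner face of the fence at x = 135 mm, fence top 55 mm above the table. Under the hub a wooden cam disc (radius 38, 16 mm off-centre, 12 to 40 mm high) pushes the box as it turns.
- cedar_box: Closed cedar pencil box, 80 x 172 x 62 mm (x, y, z), loose on the base board between cam and fence, top 72 mm above the table; origin at the centre of its underside, long side along the fence. Starts 6 to 8 mm from the fence; clamped, its origin is at x = 94 to 95 mm in the jig's frame.
- stapler: Red stapler, 34 x 148 x 52 mm, lying on the table, bystander.
- tape_masking: Roll of masking tape, 100 mm across, 25 mm high, lying flat near the table's front edge, bystander.
- notepad: Blue notepad, 154 x 102 x 14 mm, bystander.
- mug_tea: White mug with a leaf pattern, 92 x 127 x 95 mm, to the left of the clamp, bystander.

How it is judged:
On the way:
1. the crank is meshed and pushed home on the hub, which has not yet been wound on (hub below 1.15 rad) (z of crank in the frame of hub_seat below 0.004 m and horizontal distance between crank and hub_seat below 0.005 m and angle between the z axis of crank and the z axis of hub_seat, either way round below 0.06 rad and value of joint hub below 1.15 rad), for 0.2 s.
At the end, for the whole second after the job is handed in: The crank sits meshed on the hub, upright, within 4 mm of home in height and 5 mm sideways; the hub is past 1.75 rad (stop at 1.9); the cedar box lies flat on the base board, parallel to the fence (0.03 rad) and within about 2.5 mm of it; both at rest (z of crank in the frame of hub_seat below 0.004 m and horizontal distance between crank and hub_seat below 0.005 m and angle between crank's own z axis and vertical below 0.06 rad and value of joint hub above 1.75 rad and x of cedar_box in the frame of cam_clamp above 0.0925 m and z of cedar_box in the frame of cam_clamp below 0.014 m and angle between the x axis of cedar_box and the x axis of cam_clamp, either way round below 0.03 rad and angle between cedar_box's own z axis and vertical below 0.05 rad and linear speed of each of crank, cedar_box below 0.02 m/s); the robot touches nothing.
It fails at once if the hub is wound on (past 1.15 rad) without the crank seated on it (value of joint hub above 1.15 rad and (z of crank in the frame of hub_seat above 0.009 m or horizontal distance between crank and hub_seat above 0.01 m)).
It fails at once if a bystander (stapler, masking tape, notepad, mug) is moved more than 30 mm (distance of any of stapler, tape_masking, notepad, mug_tea from where it was at the start of the episode above 0.03 m).
It also fails if it takes over 48 s, if anything falls off the work surface, if the arm or the gripper's body presses on something with over 40 N, if the wrist force passes 120 N, or if a joint passes its speed limit or range.

## Working session

There is one attempt and no reset: what is moved stays moved. The work goes in short steps, each a Python script; the robot and the scene stay as the last script left them, time stands still between calls to the robot, and variables do not carry over. Pictures are saved under pics/ and viewed, about 8 in all and at most 12, crops included, and the job is handed in when it is done.

```bash
mkdir -p pics
cat > h.py <<'E'
import numpy as np, cv2
from rig import manip, cams, ticket
from scipy.spatial.transform import Rotation as R
def quat(yaw):  # tool down, tool y axis at world angle yaw+90deg (tool x at yaw)
    M=np.array([[np.cos(yaw),np.sin(yaw),0],[np.sin(yaw),-np.cos(yaw),0],[0,0,-1]])
    q=R.from_matrix(M).as_quat(); return [q[3],q[0],q[1],q[2]]
def cloud(name):
    c=cams.calibration(name); im,d=cams.snapshot(name)
    K=np.array(c["mtx"]);T=np.array(c["T"])
    v,u=np.mgrid[:400,:640]
    P=np.stack([(u-K[0,2])/K[0,0]*d,(v-K[1,2])/K[1,1]*d,d],-1)@T[:3,:3].T+T[:3,3]
    P[d==0]=np.nan
    return im,d,P
def save(n,im): cv2.imwrite(f"pics/{n}.png",im[...,::-1])
E
python3 - <<'E'
from h import *
s=manip.sense();print(s)
for n in("top","side"):
    im,d,P=cloud(n);save(n,im);np.savez(n,im=im,P=P)
    print(n,np.array(cams.calibration(n)["T"]).round(3).tolist(),cams.calibration(n)["mtx"])
E
```

```text
{'t': 0.0, 'qpos': array([-1.48265037e+00,  1.04682794e-01,  9.64663119e-02,  1.56387373e+00,
       -6.26041781e-07,  1.35307776e+00]), 'joint_vel': array([-0.00052282, -0.00039419, -0.00023886, -0.00102018, -0.00169429,
        0.00057091]), 'effort': array([ 2.98278756e-04, -5.56928158e+01,  5.03651798e+01,  1.69042835e-02,
       -3.32283389e-04, -1.23708847e-05]), 'eef_pos': array([ 0.18064083, -0.57183509,  0.23853034]), 'ee_rot': array([-6.45605449e-04,  9.88328429e-01,  1.52336788e-01,  4.15713281e-05]), 'contact_force': array([ 1.00947327, -0.55809529, -0.36850698]), 'torque': array([-0.00211679,  0.02586451,  0.0247878 ]), 'opening': 0.08517563063722755}
top [[-0.024, -0.994, 0.105, 0.343], [-1.0, 0.025, 0.004, 0.056], [-0.006, -0.104, -0.995, 1.59], [0.0, 0.0, 0.0, 1.0]] [[484.4732563    0.         323.18154862]
 [  0.         484.4732563  198.98532566]
 [  0.           0.           1.        ]]
side [[-0.923, -0.158, 0.352, 0.054], [-0.386, 0.377, -0.842, 1.055], [0.0, -0.913, -0.408, 0.546], [0.0, 0.0, 0.0, 1.0]] [[436.01880109   0.         313.11161887]
 [  0.         436.01880109 200.46597355]
 [  0.           0.           1.        ]]
```

View pics/top.png

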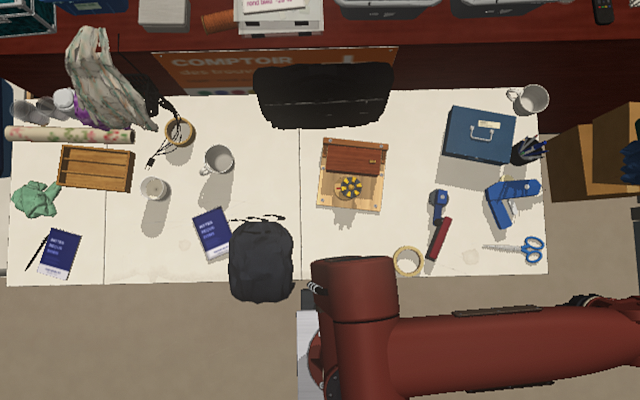

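View pics/side.png

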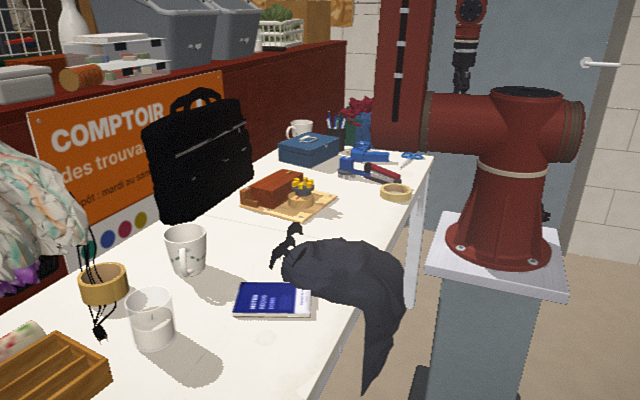

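The top view shows the hub at about (349,187), the crank at about (438,203) with the red stapler just below it at (439,238), and the tape at (408,261). The side view agrees. Next I'll zoom in and work out positions.

Run:
```python
from h import *
z=np.load("top.npz");im,P=z["im"],z["P"]
c=im[125:285,300:480];save("crop",cv2.resize(c,None,fx=4.4,fy=3.7*1,interpolation=cv2.INTER_CUBIC)[:600])
hsv=cv2.cvtColor(im,cv2.COLOR_RGB2HSV)
def st(n,m):
    p=P[m];p=p[np.isfinite(p[:,2])];print(n,len(p),np.nanmedian(p,0).round(4),p.min(0).round(3),p.max(0).round(3))
v,u=np.mgrid[:400,:640]
box=lambda a,b,c,d:(u>=a)&(u<b)&(v>=c)&(v<d)
y=(hsv[...,0]>20)&(hsv[...,0]<35)&(hsv[...,1]>170)&(hsv[...,2]>120)
st("yellow",y&box(330,370,170,205))
b=(hsv[...,0]>100)&(hsv[...,0]<125)&(hsv[...,1]>110)
m=b&box(420,460,180,225);st("crank",m)
st("crank hi",m&(P[...,2]>.055))
for r in range(184,228,2): print(r,[int(x*1000) if np.isfinite(x) else -1 for x in P[r,426:456:2,2]])
w=(P[...,2]>.045)&box(310,400,130,160);
# fence & box yaw
t=box(310,400,130,200)&(P[...,2]>.066)&(P[...,2]<.078)&(hsv[...,0]<15);st("boxtop",t)
q=P[t][:,:2].astype(np.float32);print(cv2.minAreaRect(q))
```

```text
yellow 86 [ 0.5392 -0.0304  0.0803] [ 0.512 -0.058  0.064] [0.57  0.002 0.088]
crank 122 [ 0.493  -0.3109  0.0656] [ 0.433 -0.328  0.023] [ 0.523 -0.292  0.074]
crank hi 94 [ 0.5002 -0.3124  0.0667] [ 0.481 -0.328  0.058] [ 0.523 -0.297  0.074]
184 [-11, 0, 3, 4, 2, 0, -1, 4, 0, -2, 0, 2, -5, 0, 8]
186 [3, -4, -2, -6, 0, -4, 1, 5, 0, 0, 0, 7, -1, 1, 8]
188 [5, -2, 4, -1, -1, 5, 26, 22, 5, 1, -7, -6, -2, 3, 4]
190 [-2, 3, 8, -3, 25, 23, 61, 68, 67, 62, 68, 9, 0, 2, 9]
192 [-8, 0, -4, 21, 29, 37, 62, 66, 71, 68, 64, 0, -1, 1, 2]
194 [3, -4, 25, 27, 28, 43, 58, 63, 66, 70, 64, 23, 6, 3, 6]
196 [4, 5, 27, 28, 22, 42, 66, 68, 69, 68, 69, 25, 0, 1, 0]
198 [1, 0, 25, 27, 23, 50, 65, 60, 69, 63, 63, 23, -2, 4, 0]
200 [2, 3, 27, 27, 31, 54, 65, 65, 72, 65, 71, 27, 2, -1, 0]
202 [3, 1, 16, 27, 31, 52, 69, 66, 62, 61, 61, 4, 2, 0, 2]
204 [-5, 7, 0, 25, 26, 28, 29, 31, 41, 23, 19, 1, -3, 7, 0]
206 [0, 3, 5, 1, 22, 34, 35, 29, 30, 18, 3, 7, 0, 0, 0]
208 [-2, 0, 0, -3, 21, 29, 33, 25, 7, -1, -6, 0, -3, -2, 0]
210 [-3, -4, 8, 1, 28, 29, 27, 25, 0, 5, -1, -2, 1, 0, 0]
212 [3, 6, -4, 4, 31, 35, 33, 31, 1, 6, 0, 5, -3, 0, -3]
214 [8, 10, -2, 3, 27, 31, 35, 35, 1, 0, 0, 0, 0, 0, 6]
216 [4, 0, 6, 0, 24, 23, 30, 30, 0, -1, 58, 47, 4, 2, 0]
218 [1, -3, 4, -4, 23, 30, 60, 57, 9, 46, 53, 47, 49, 7, 4]
220 [-1, 0, 0, -1, 41, 62, 59, 69, 54, 49, 45, 53, 58, 0, 2]
222 [-3, 4, -4, 2, 46, 59, 68, 66, 64, 56, 45, 50, 50, 6, -4]
224 [-3, 3, 3, 1, 29, 55, 60, 62, 48, 45, 57, 58, 51, 2, 0]
226 [7, -3, 0, 0, 8, 6, 12, 12, 49, 48, 58, 55, 6, 4, -1]
boxtop 1156 [ 0.6291 -0.0367  0.0702] [ 0.514 -0.13   0.066] [0.699 0.05  0.078]
((0.6007251143455505, -0.03268788754940033), (0.17316345870494843, 0.1728706657886505), 80.57379150390625)
```

View pics/crop.png

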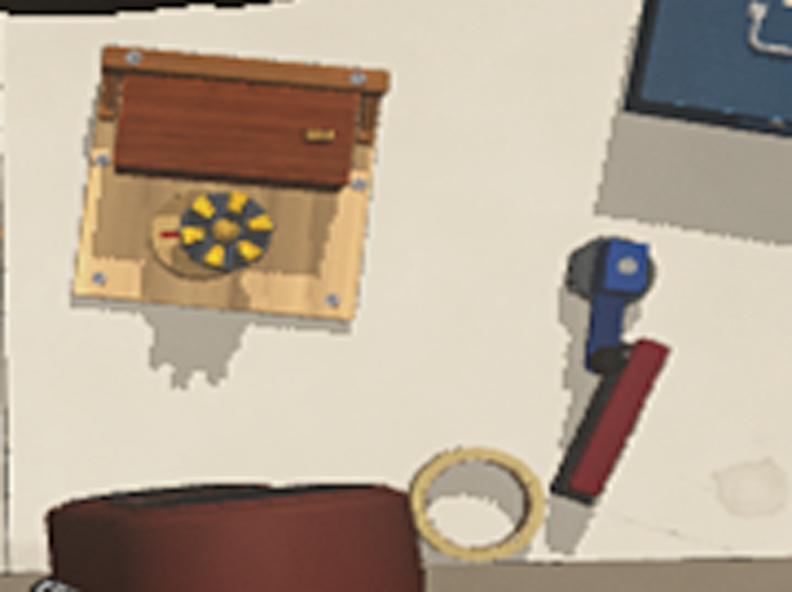

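The crank is at about (0.50,-0.31) with its arm towards the robot and its knob beside the stapler's tip. I'll take close wrist looks over the hub and the crank.

Run:
```python
from h import *
for yaw in (-3,-2,-1,0,1,2,3):
    for p in ([.5,-.31,.2],[.537,-.03,.2]):
        q=manip.inverse_kinematics(p,quat(yaw)); print(yaw,p[1],None if q is None else np.round(q,2))
for n,p in(("whub",[.49,-.03,.27]),("wcr",[.45,-.31,.25])):
    manip.reach(p,quat(0)); manip.pause(.2)
    im,d,P=cloud(n and "wrist");save(n,im);np.savez(n,im=im,P=P,T=cams.calibration("wrist")["T"],K=cams.calibration("wrist")["mtx"])
    print(cams.calibration("wrist")["T"], manip.sense()["t"])
a=cv2.imread("pics/whub.png");b=cv2.imread("pics/wcr.png")
cv2.imwrite("pics/both.png",np.vstack([a[:, :],b])[:, :] if 0 else cv2.resize(np.vstack([a,b]),(480,600)))
```

```text
-3 -0.31 [-0.78  0.06 -0.02  1.49  0.   -0.92]
-3 -0.03 [-0.3  -0.09 -0.17  1.49  0.   -0.44]
-2 -0.31 [-0.78  0.06 -0.02  1.49  0.   -1.92]
-2 -0.03 [-0.3  -0.09 -0.17  1.49  0.   -1.44]
-1 -0.31 [-0.78  0.06 -0.02  1.49  0.   -2.92]
-1 -0.03 [-0.3  -0.09 -0.17  1.49  0.   -2.44]
0 -0.31 [-0.78  0.06 -0.02  1.49  0.    2.36]
0 -0.03 [-0.3  -0.09 -0.17  1.49  0.    2.84]
1 -0.31 [-0.78  0.06 -0.02  1.49  0.    1.36]
1 -0.03 [-0.3  -0.09 -0.17  1.49  0.    1.84]
2 -0.31 [-0.78  0.06 -0.02  1.49  0.    0.36]
2 -0.03 [-0.3  -0.09 -0.17  1.49  0.    0.84]
3 -0.31 [-0.78  0.06 -0.02  1.49  0.   -0.64]
3 -0.03 [-0.3  -0.09 -0.17  1.49  0.   -0.16]
[[-1.06233337e-03 -9.52268962e-01 -3.05258407e-01  5.67387481e-01]
 [-9.99999433e-01  9.89451388e-04  3.93466399e-04 -3.13024669e-02]
 [-7.26474849e-05  3.05258652e-01 -9.52269473e-01  4.04174001e-01]
 [ 0.00000000e+00  0.00000000e+00  0.00000000e+00  1.00000000e+00]] 2.5833
[[ 1.21009820e-03 -9.52408360e-01 -3.04822657e-01  5.27856919e-01]
 [-9.99999247e-01 -1.09011896e-03 -5.63799554e-04 -3.09788053e-01]
 [ 2.04674452e-04  3.04823109e-01 -9.52408962e-01  3.84549625e-01]
 [ 0.00000000e+00  0.00000000e+00  0.00000000e+00  1.00000000e+00]] 3.925
```

View pics/whub.png

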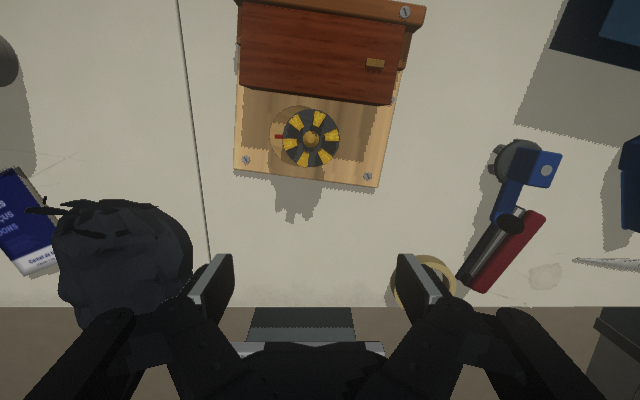

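View pics/wcr.png

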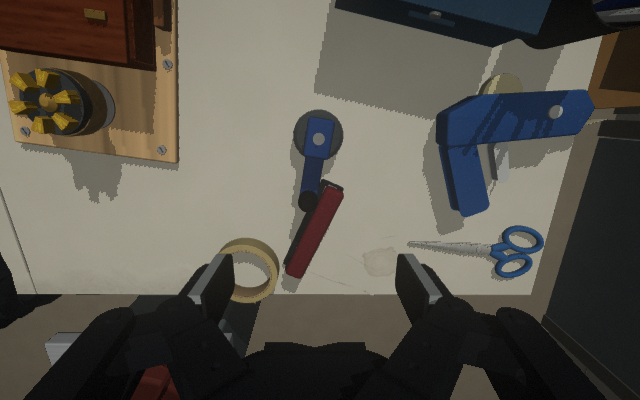

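Wrist views: the hub's teeth are centred near (310,138), with the red lobe mark at (279,136) pointing left. In the second view the crank's grip block top is near (319,137) and its knob near (309,200). Now I'll fit their poses.

```bash
cat > fit.py <<'E'
from h import *
from scipy.optimize import minimize
def onplane(uv,T,K,z):
    r=np.c_[(uv[:,0]-K[0,2])/K[0,0],(uv[:,1]-K[1,2])/K[1,1],np.ones(len(uv))]@T[:3,:3].T
    return (T[:3,3]+r*((z-T[2,3])/r[:,2])[:,None])[:,:2]
def fithub(f,c0):
    z=np.load(f);im,T,K=z["im"],z["T"],z["K"]
    v,u=np.mgrid[:400,:640];uv=np.c_[u.ravel(),v.ravel()].astype(float)
    q=onplane(uv,T,K,.080);near=np.hypot(*(q-c0).T)<.05
    hsv=cv2.cvtColor(im,cv2.COLOR_RGB2HSV).reshape(-1,3)[near].astype(int);q=q[near]
    y=(hsv[:,0]>18)&(hsv[:,0]<34)&(hsv[:,1]>180)&(hsv[:,2]>150)
    best=None
    for cx in np.arange(-.012,.0121,.001):
     for cy in np.arange(-.012,.0121,.001):
      d=q-c0-[cx,cy];r=np.hypot(*d.T);a=np.degrees(np.arctan2(d[:,1],d[:,0]))
      ring=(r>.016)&(r<.032);out=(r>.033)&(r<.042)
      for ph in range(0,60,2):
        t=ring&(abs((a-ph+30)%60-30)<12.7)
        s=(y&t).sum()-(y&ring&~t).sum()-(t&~y).sum()-(y&out).sum()
        if best is None or s>best[0]: best=(s,c0+[cx,cy],ph,t.sum(),y.sum())
    return best
def fitcrank(f,c0):
    z=np.load(f);im,P,T,K=z["im"],z["P"],z["T"],z["K"]
    hsv=cv2.cvtColor(im,cv2.COLOR_RGB2HSV).astype(int)
    m=(np.hypot(P[...,0]-c0[0],P[...,1]-c0[1])<.05)&(P[...,2]>.052)&(P[...,2]<.08)
    n,l,s,_=cv2.connectedComponentsWithStats(m.astype(np.uint8));k=1+s[1:,4].argmax()
    v,u=np.nonzero(l==k);q=onplane(np.c_[u,v].astype(float),T,K,.066)
    (c,wh,a)=cv2.minAreaRect((q*1000).astype(np.float32))
    print("block",np.round(c,1),np.round(wh,1),a,s[k,4],"mean",q.mean(0).round(4))
    kn=(hsv[...,2]<60)&(np.hypot(P[...,0]-c0[0]+.08,P[...,1]-c0[1]-.0)<.035)&(P[...,2]>.055)&(P[...,2]<.072)
    v,u=np.nonzero(kn);k=np.median(onplane(np.c_[u,v].astype(float),T,K,.063),0)
    print("knob",k.round(4),len(u)); d=k-np.array(c)/1000;print("arm len",np.hypot(*d),"yaw",np.degrees(np.arctan2(d[1],d[0])))
E
python3 - <<'E'
from fit import *
print(fithub("whub.npz",np.array([.539,-.03])));print(fithub("wcr.npz",np.array([.539,-.03])))
fitcrank("wcr.npz",np.array([.502,-.312]));fitcrank("whub.npz",np.array([.502,-.312]))
z=np.load("whub.npz");im,P=z["im"],z["P"];h=cv2.cvtColor(im,cv2.COLOR_RGB2HSV).astype(int)
m=((h[...,0]<6)|(h[...,0]>174))&(h[...,1]>170)&(np.hypot(P[...,0]-.54,P[...,1]+.03)<.07)&(P[...,2]<.05)
print("red",np.nanmedian(P[m],0),m.sum())
u=np.arange(245,390,5)
# box/fence edge: front edge of box top
pts=[]
for c in u:
    col=P[60:150,c,2]; r=np.where((col>.062))[0]
    r=r[r<60]; 
    if len(r) : pts.append(P[60+r.max(),c,:2])
pts=np.array(pts);print(pts[:, :].round(3).tolist())
E
```

```text
(np.int64(537), array([ 0.539, -0.027]), 40, np.int64(807), np.int64(673))
(np.int64(-742), array([ 0.537, -0.028]), 42, np.int64(1018), np.int64(139))
block [ 501.2 -314.1] [29.6 43.5] 80.6207504272461 1056 mean [ 0.5016 -0.3142]
knob [ 0.4244 -0.301 ] 253
arm len 0.07792079913266063 yaw 170.30602170188982
block [ 502.1 -307.3] [39.3 43.4] 80.86823272705078 1106 mean [ 0.5026 -0.3076]
knob [ 0.4254 -0.2954] 222
arm len 0.07769468387096573 yaw 171.17624699344543
red [0.5389785  0.01431738 0.04055607] 26
[[0.597, 0.046], [0.596, 0.041], [0.596, 0.035], [0.595, 0.029], [0.594, 0.024], [0.594, 0.018], [0.593, 0.013], [0.592, 0.007], [0.592, 0.001], [0.561, -0.004], [0.561, -0.01], [0.561, -0.015], [0.561, -0.02], [0.561, -0.026], [0.561, -0.032], [0.561, -0.038], [0.561, -0.044], [0.561, -0.049], [0.584, -0.055], [0.583, -0.06], [0.583, -0.066], [0.582, -0.072], [0.581, -0.077], [0.58, -0.083], [0.58, -0.089], [0.579, -0.094], [0.578, -0.101], [0.578, -0.106], [0.577, -0.112]]
```

Run:
```python
from fit import *
y=np.radians(170.5);p=np.array([.5012,-.3141])
manip.reach([*p,.15],quat(y)); print(manip.sense()["qpos"].round(2))
print(manip.move_straight([*p,.040],feed=.1,max_force=15))
s0=manip.sense()
manip.gripper_to(.02,80);s=manip.sense();print(s["opening"],s0["contact_force"],s["contact_force"],s["eef_pos"])
manip.move_straight([*p,.2],feed=.15)
s=manip.sense();print(s["opening"],s["contact_force"],s["eef_pos"],s["t"])
manip.reach([.539,-.027,.20],quat(np.radians(190)))
manip.pause(.2)
im,d,P=cloud("wrist");save("w3",im);np.savez("w3",im=im,P=P,T=cams.calibration("wrist")["T"],K=cams.calibration("wrist")["mtx"])
print(manip.sense()["t"])
```

```text
[-0.78  0.08 -0.09  1.4   0.   -0.61]
False
0.02875224505046341 [-0.61416623 -0.10181649  0.40849759] [0.64911773 0.68862757 3.23672471] [ 0.50143718 -0.31428464  0.04040404]
0.029011365884771607 [ 0.15542167 -0.02667709 -4.09025544] [ 0.50077804 -0.31372621  0.19873622] 9.4083
10.775
```

View pics/w3.png

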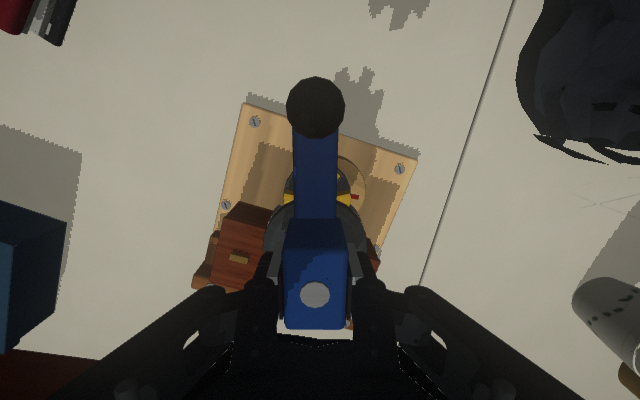

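The crank is held upright, arm up in the image, knob at about (316,107), with the hub's teeth partly visible behind it. I'll check its offset in the hand, then insert with a force limit.

```bash
cat > st.py <<'E'
from fit import *
def rep(tag):
    s=manip.sense();print(tag,"t",round(s["t"],2),s["eef_pos"].round(4),"F",s["contact_force"].round(1),"M",s["torque"].round(2),"op",round(s["opening"],4));return s
E
python3 - <<'E'
from st import *
z=np.load("w3.npz");im,P,T,K=z["im"],z["P"],z["T"],z["K"]
m=np.zeros((400,640),bool);m[65:150,270:360]=1
kn=m&(im.max(-1)<70)&(P[...,2]>.2)&(P[...,2]<.24)
print("z",np.nanmedian(P[...,2][kn]),kn.sum())
v,u=np.nonzero(kn);(cu,cv),r=cv2.minEnclosingCircle(np.c_[u,v].astype(np.float32))
k=onplane(np.array([[cu,cv]]),T,K,np.nanmedian(P[...,2][kn]))[0];s=rep("")
d=k-s["eef_pos"][:2];print(cu,cv,r,k,np.hypot(*d),np.degrees(np.arctan2(d[1],d[0])))
c=np.array([.539,-.027]);q=quat(np.radians(190))
manip.move_straight([*c,.13],q,feed=.15);rep("above")
print(manip.move_straight([*c,.104],feed=.03,max_force=12));rep("down")
E
```

```text
z 0.2202146762169447 2844
 t 10.78 [ 0.5391 -0.028   0.1999] F [ 0.4  0.4 -3.2] M [-0.01  0.02  0.  ] op 0.029
315.5 107.24193572998047 31.246034622192383 [ 0.45956782 -0.04222634] 0.08077009657856937 -169.83887913253383
above t 11.39 [ 0.5393 -0.0271  0.1307] F [-0.8  0.1 -1.7] M [ 0.02 -0.03  0.03] op 0.029
True
down t 12.13 [ 0.5387 -0.0269  0.1063] F [-1.4  0.6  5. ] M [0.   0.25 0.01] op 0.0291
```

It is in at home height (TCP 0.106, against 0.120 for teeth on teeth). Now I'll press lightly and start turning, watching the torque.

Run:
```python
from st import *
c=np.array([.539,-.027])
manip.gripper_to(.02,110)
print(manip.move_straight([*c,.1045],feed=.03,max_force=10));rep("press")
manip.pause(.3);rep("p")
for a in (180,165,150):
    manip.move_straight([*c,.1055],quat(np.radians(a)));rep(a)
```

```text
False
press t 12.6 [ 0.5391 -0.027   0.1064] F [-9.   1.3 15.3] M [0.39 1.69 0.03] op 0.0288
p t 12.9 [ 0.5391 -0.027   0.1064] F [-8.6  2.3 15.4] M [0.44 1.64 0.02] op 0.0288
180 t 13.22 [ 0.5394 -0.0268  0.1064] F [-2.5  1.8  6.1] M [ 0.53  0.57 -0.08] op 0.0286
165 t 13.63 [ 0.5393 -0.0269  0.1064] F [-3.6  1.7  6.6] M [ 0.44  0.65 -0.13] op 0.0284
150 t 14.04 [ 0.5392 -0.0269  0.1064] F [-4.1  3.1  7.8] M [ 0.49  0.73 -0.09] op 0.0287
```

The 0.1 N·m or so of resistance matches hub friction, so the hub is turning. I'll continue to the stop.

Run:
```python
from st import *
c=np.array([.539,-.027])
for a in list(range(135,104,-10))+list(range(101,69,-3)):
    manip.move_straight([*c,.1055],quat(np.radians(a)));s=rep(a)
    R0=R.from_quat(np.r_[s["ee_rot"][1:],s["ee_rot"][0]]).as_matrix();print("   yaw",np.degrees(np.arctan2(R0[1,0],R0[0,0])).round(1))
    if abs(s["torque"][2])>1.5 or np.hypot(*s["contact_force"][:2])>40: break
```

```text
135 t 14.45 [ 0.5391 -0.0265  0.1064] F [-2.9  3.7  7.8] M [ 0.87  0.91 -0.06] op 0.0288
   yaw 135.2
125 t 14.78 [ 0.5392 -0.0263  0.1064] F [-4.4  4.4  8.4] M [ 0.96  0.82 -0.06] op 0.0289
   yaw 125.1
115 t 15.1 [ 0.5393 -0.0264  0.1065] F [-3.1  4.   7.5] M [ 0.92  0.76 -0.06] op 0.0286
   yaw 115.1
105 t 15.43 [ 0.5393 -0.0264  0.1064] F [-2.3  5.1  7.5] M [ 0.86  0.7  -0.1 ] op 0.0284
   yaw 105.1
101 t 15.68 [ 0.5393 -0.0265  0.1064] F [-3.3  4.7  6.6] M [ 0.88  0.76 -0.09] op 0.0289
   yaw 101.1
98 t 15.93 [ 0.5393 -0.0264  0.1064] F [-3.1  5.   6.9] M [ 0.86  0.76 -0.12] op 0.0289
   yaw 98.2
95 t 16.18 [ 0.5392 -0.0264  0.1064] F [-2.3  4.6  8.3] M [ 0.89  0.79 -0.05] op 0.0285
   yaw 95.2
92 t 16.43 [ 0.5392 -0.0264  0.1064] F [-3.   4.2  8.4] M [ 0.93  0.79 -0.09] op 0.0284
   yaw 92.2
89 t 16.68 [ 0.5393 -0.0259  0.1064] F [-2.8  6.6  7. ] M [ 1.39  0.68 -0.02] op 0.0285
   yaw 89.2
86 t 16.93 [ 0.5393 -0.0263  0.1065] F [-2.3  4.7  8.1] M [0.76 0.74 2.34] op 0.0287
   yaw 86.4
```

The hard stop came at yaw 86° with 2.3 N·m, close to my prediction of 88–93°. Now release, back off and look.

Run:
```python
from st import *
s=manip.sense();c=s["eef_pos"][:2]
manip.gripper_to(.075);rep("open")
manip.move_straight([*c,.22],feed=.12);rep("up")
manip.reach([.43,-.05,.30],quat(np.radians(0)));manip.pause(.3)
im,d,P=cloud("wrist");save("w4",im);np.savez("w4",im=im,P=P,T=cams.calibration("wrist")["T"],K=cams.calibration("wrist")["mtx"])
im2,_,P2=cloud("top");save("top2",im2)
m=(np.hypot(P[...,0]-.539,P[...,1]+.027)<.012)&(P[...,2]>.1);print("block top z",np.nanmedian(P[...,2][m]),"(home .132)",m.sum())
rep("end")
```

```text
open t 17.43 [ 0.539  -0.0271  0.1055] F [0.4 0.8 0.3] M [-0.04  0.02 -0.09] op 0.0749
up t 18.54 [ 0.5389 -0.0262  0.219 ] F [-0.6  0.3 -0.4] M [-0.02 -0.02 -0.03] op 0.0751
block top z 0.13204156973175782 (home .132) 498
end t 20.18 [ 0.43   -0.05    0.2999] F [ 0.2  0.7 -0.5] M [-0.   -0.   -0.06] op 0.0751
```

View pics/w4.png

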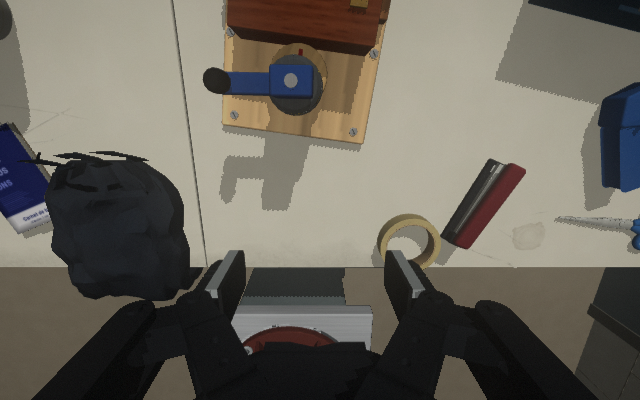

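The crank is seated (block top at z = 0.132) and the red mark at (300,53) points at the box. The stapler and tape look unmoved. One crop will check the gap between box and fence.

Run:
```python
import cv2,numpy as np
f=lambda n:cv2.resize(cv2.imread(f"pics/{n}.png")[128:218,308:398],None,fx=4.4,fy=4.4,interpolation=cv2.INTER_CUBIC)
cv2.imwrite("pics/cmp.png",np.hstack([f("top"),f("top2")]))
```

```text
(no output)
```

View pics/cmp.png

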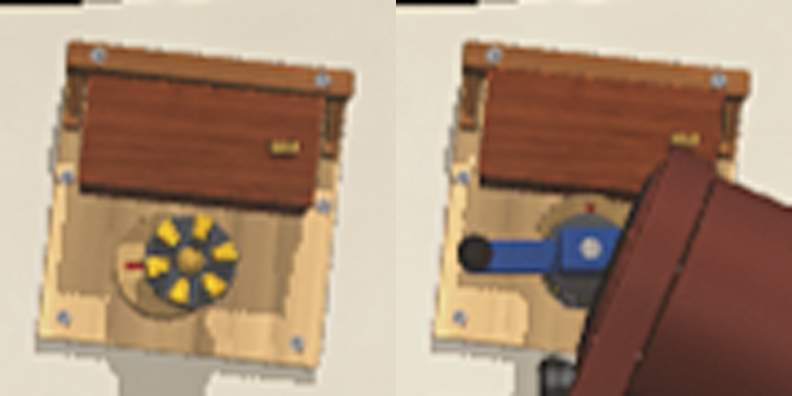

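Before (left) there was a dark gap at the fence. After (right) the box has moved up to the fence and is parallel to it, with the lobe pressing on it. Handing in.

```bash
python3 -c "
from rig import ticket;ticket.job_done()"
```

```text
the job is handed in; nothing more can be done
```

I fitted the blue crank onto the hub, turned it clockwise to the stop and let go. The job was handed in at about 20 s on the robot's clock.

- **Seating:** the crank went fully home on the first push, with the hub at roughly 0.2 rad as estimated from the red mark. After release its block top read 0.132 m, which is the home height.
- **Turning:** I turned it about 104° until the torque jumped to 2.3 N·m. That was 2 to 7° further than I had predicted, about the play in the teeth. Before the stop, the torque readings were small and of the opposite sign to the drag I expected, so I don't count them as proof that the hub was turning.
- **Clamping:** the red lobe mark now points at the box, and the top view shows the box up against the fence and parallel to it. I judged this by eye and did not measure the gap in millimetres.
- **Bystanders and robot:** the stapler and tape look unmoved in the last wrist picture, and the arm stayed well away from the notepad and mug. I checked none of these by measurement. The gripper is open and clear of everything.

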